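Raise the reading light by the book and hold it up

ROBOT

A 6-joint arm with a two-finger parallel gripper is mounted at the origin on a cart in front of the work surface, level with it; the furniture and walls round the work are solid. World frame = base frame: x ahead of the robot, y to its left, z up, the work surface at z = 0. Lengths are in mm, angles in rad, forces in N, time in s.
With the tool pointing down it reaches from about 275 to 725 mm from the base axis. Payload 15.9 kg.
Tool frame: the origin (TCP) lies midway between the tips of the shut fingers; the grasp point (between the pads) lies r.hold_point_z behind it (r.hold_point_z is the distance from the TCP to the grasp point, in mm); z points along the fingers, y is the line along which they close (so a half turn about z gives the same grasp; the last joint's range is limited). The gripper opens to 85 mm and grips with 20 to 120 N. Pads are 22 mm wide; open, the fingers measure 114 mm over their backs; the gripper's body (76 mm by 85 mm) begins 54 mm behind the grasp point. The pads swing forward as they close: fully open they stand 13 mm farther back than shut.
Start: joints at [-1.33, 0.213, -0.034, 1.323, 0, 1.571], TCP at [119.235, -485.56, 231.306] pointing down, gripper open.
Joint ranges: [-2.98, 2.98], [-0.74, 1.72], [-1.14, 1.35], [-2.1, 2.04], [-1.57, 1.44], [-3.14, 3.14]. Speed limits (rad/s): [1.89, 1.89, 2.39, 2.57, 3.14, 3.14].

INTERFACE

Orientations are given as a unit quaternion [w, x, y, z].
In Python, from rig import r, imaging gives the robot as it stands.
- The arm moves only by the shell command python3 -m crank 'ROWS' [FORCE]. ROWS is JSON, one flat list of numbers, 7 for each row, row after row: the shift along the tool's x, y, z in units of 0.25 m (1.0 is 0.25 m), then the turn, a rotation vector about the tool's x, y, z in units of 45 degrees (1.0 is 45 degrees), then the opening in per cent of the stroke, from 0 (shut) to 100 (fully open). A call has exactly 5 rows; each row is the pose to reach, as a shift and turn from the pose commanded when the call began, along the tool's axes at that moment; what a row does not reach only later rows make up. A row lasts 1/10 s, in which the tool goes at most 50 mm and 8.59 degrees, less where a joint would pass 70% of its speed; a pose out of reach is approached as far as the arm can. A call with a number of a shift or a turn outside -1 to 1 is refused whole. A call with a gripper value outside its range is refused whole. The fingers move at their own pace and stop on an object; FORCE is the grip in N (left out, the last holds). Time passes only in rows, so rows that repeat a pose let the fingers close, or fill a call up. It gives the time, the measured TCP pose, the force, the opening and the grip force at its end, in the units of the state.
- r.observe(): the state, without advancing time (a new reading comes with each control period).
- imaging.grab_frame(name): name is "side" or "top"; returns a dict with "pixels" (400x640x3 uint8, red, green, blue), "fx", "fy", "cx", "cy" (pixels), "eye" and "attitude" of the camera in the world. Camera axes: x right, y down, z forward; pixel columns grow to the right and rows downward; lengths in mm; the calibration is good to about 2 mm. A picture is of the moment at which its call begins. There is no depth.
- r.job_done(): hands the job in; it is judged then, once.
The state is a dict: "clock": time; "joint_positions": joint angles; "joint_velocities": joint speeds; "tau": joint torques, N m; "ee_pos": TCP position; "tool_rot": TCP orientation; "wrist_force": force on the tool from outside, world axes, zero at the start; "ft_torque": the same for the moment, N m; "opening": finger opening in mm; "finger_force": force on a finger pad.
Only numpy, scipy, OpenCV 4.12 (cv2) and the standard library are available. Lean on these libraries where they do the work, as an engineer would, in place of code of your own. Each camera call takes 0.05 s, during which the arm holds its last target. There are 200 camera calls.

TASK

Two telescoping reading lights stand on the desk, both pushed down and caught. Raise the one that the paperback lies in front of: press its button so that it pops free, then take its head and draw the mast out past the first stop to the second, fully extended, and finish still holding it there: its thumbscrew is loose, so it sinks when let go, and I will tighten it while you hold. Leave the other light down and do not disturb the book or the mug.

Things in the scene. Friction and masses are not known exactly. Their poses are not given: they have to be found in the camera images.
- light_a: one of two identical telescoping reading lights, fast on the desk. Origin under the mast's axis, on the desk; x to its rear, z up. Black foot x -95 to +50 mm, 96 mm wide, 18 mm high; column 49 mm across, 78 mm high; the button's boss (38 mm across) is 72 mm ahead of the mast (-x), joined to it by a ridge 30 mm wide; a loose thumbscrew (leave it) sticks out 38 mm to +y, 66 mm up
- light_a_button_top (a point): centre of the top face of that light's round steel push button, 23 mm across, 60 mm above the desk when out; it is pressed straight down
- light_a_button (a joint): that button: 0 out, 0.007 m fully down; 1.5 N to start, 5 N at the bottom, springs back. Beyond about 0.0035 m the catch lets go and the light pops up by itself by 9 to 19 mm
- light_a_lamp: that light's head, on top of the mast: a block 30 mm (its x) by 56 mm (its y) by 26 mm high with a rubber pad on its front and rear faces, to be gripped across its 30 mm, and a light bar 24 mm wide, 12 mm high and 176 mm long running through it along y. Origin at the block's centre, 111 mm above the desk when stowed; the column's top is 13 mm below the block then
- light_a_tube (a joint): upper (thin) tube out of the middle tube, upward: 0 stowed, 0.060 m at its end stop, the mast's first stop. Light to draw (under 4 N with the head's weight); a spring and the weight draw it back down to about 0.015 m when let go. Caught at 0 until the button is pressed
- light_a_mid (a joint): middle (thick) tube out of the column, upward: 0 stowed, 0.060 m at its end stop. It follows when the upper tube is at its end stop, against 4 N of friction (7 to 8 N in all at the head); at its end the mast is at its second stop, the head 120 mm above its stowed height
- light_b: one of two identical telescoping reading lights, fast on the desk. Origin under the mast's axis, on the desk; x to its rear, z up. Black foot x -95 to +50 mm, 96 mm wide, 18 mm high; column 49 mm across, 78 mm high; the button's boss (38 mm across) is 72 mm ahead of the mast (-x), joined to it by a ridge 30 mm wide; a loose thumbscrew (leave it) sticks out 38 mm to +y, 66 mm up
- light_b_button_top (a point): centre of the top face of that light's round steel push button, 23 mm across, 60 mm above the desk when out; it is pressed straight down
- light_b_button (a joint): that button: 0 out, 0.007 m fully down; 1.5 N to start, 5 N at the bottom, springs back. Beyond about 0.0035 m the catch lets go and the light pops up by itself by 9 to 19 mm
- light_b_lamp: that light's head, on top of the mast: a block 30 mm (its x) by 56 mm (its y) by 26 mm high with a rubber pad on its front and rear faces, to be gripped across its 30 mm, and a light bar 24 mm wide, 12 mm high and 176 mm long running through it along y. Origin at the block's centre, 111 mm above the desk when stowed; the column's top is 13 mm below the block then
- light_b_tube (a joint): upper (thin) tube out of the middle tube, upward: 0 stowed, 0.060 m at its end stop, the mast's first stop. Light to draw (under 4 N with the head's weight); a spring and the weight draw it back down to about 0.015 m when let go. Caught at 0 until the button is pressed
- light_b_mid (a joint): middle (thick) tube out of the column, upward: 0 stowed, 0.060 m at its end stop. It follows when the upper tube is at its end stop, against 4 N of friction (7 to 8 N in all at the head); at its end the mast is at its second stop, the head 120 mm above its stowed height
- paperback: a closed paperback book, 199 x 122 x 19 mm, lying flat in front of one of the two lights (long side roughly left to right); origin at the centre of its underside, z up
- mug: a striped mug, 85 mm across, 98 mm high, with a handle, standing in front of the other light; origin under its middle (handle included)
Mind the look-alikes: they are no part of the job. Leave any white look-alike of the paperback alone.

How it is judged:
By the outcome, as a careful person would: the job done as asked, in the order asked, and still so for the second after the job is handed in, while the arm keeps its last pose, push and grip.
It also fails if it takes over 45 s, if anything falls off the work surface, if the arm or the gripper's body presses on something with over 40 N, if the wrist force passes 120 N, or if a joint passes its speed limit or range.

## Working session

There is one attempt and no reset: what is moved stays moved. The work goes in short steps, Python scripts to look and compute and a shell command to move; the robot and the scene stay as the last step left them, time stands still between calls to the robot, and variables do not carry over. Pictures are saved under pics/ and viewed, at most 10 in all, crops included, and the job is handed in when it is done.

```bash
mkdir -p pics; ls; python3 - <<'E'
from rig import r, imaging
import cv2
s=r.observe(); print(s, r.hold_point_z)
for n in("top","side"):
    f=imaging.grab_frame(n); cv2.imwrite(f"pics/{n}0.png",f["pixels"][:,:,::-1])
    print({k:v for k,v in f.items() if k!="pixels"})
E
```

```text
pics
{'clock': 0.0, 'joint_positions': array([-1.32997665e+00,  2.13402243e-01, -3.50569689e-02,  1.32351219e+00,
       -1.20790022e-05,  1.57077446e+00]), 'joint_velocities': array([-0.00105649,  0.00056946,  0.00058674,  0.00030492,  0.00142509,
        0.00013731]), 'tau': array([-1.36813571e-03, -6.86156130e+01,  4.87118375e+01,  1.73788145e-02,
       -1.48011927e-04, -2.98481291e-05]), 'ee_pos': array([ 119.16299215, -485.2356917 ,  230.79398689]), 'tool_rot': array([-5.82556345e-04,  9.92758005e-01,  1.20129924e-01, -7.65635724e-05]), 'wrist_force': array([-0.15269466, -0.04299718, -0.3847322 ]), 'ft_torque': array([-0.01671425, -0.04435364, -0.00207789]), 'finger_force': 0.0, 'opening': 85.72155480706857} 18.700000000000003
{'fx': 458.3036290156899, 'fy': 458.3036290156899, 'cx': 315.6695574323135, 'cy': 198.74651112444906, 'eye': array([ 444.4760582 ,  -99.08453662, 1521.88487147]), 'attitude': array([ 0.01732439, -0.70154807,  0.71215294, -0.01919267])}
{'fx': 479.2800317560302, 'fy': 479.2800317560302, 'cx': 321.02776149110076, 'cy': 204.18183929056676, 'eye': array([  14.11094498, 1154.96234832,  642.96626338]), 'attitude': array([ 0.10839485, -0.16376133,  0.81269407, -0.54859924])}
```

View pics/top0.png

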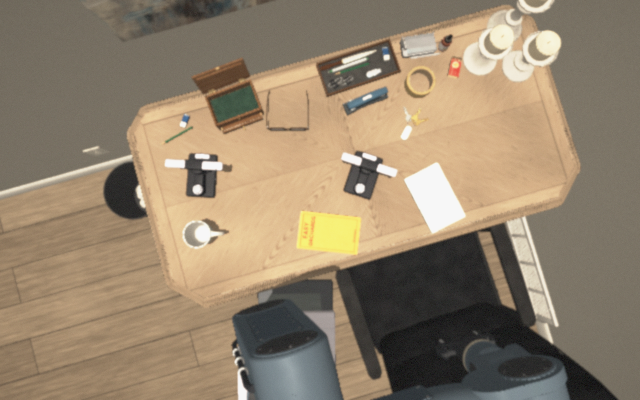

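View pics/side0.png

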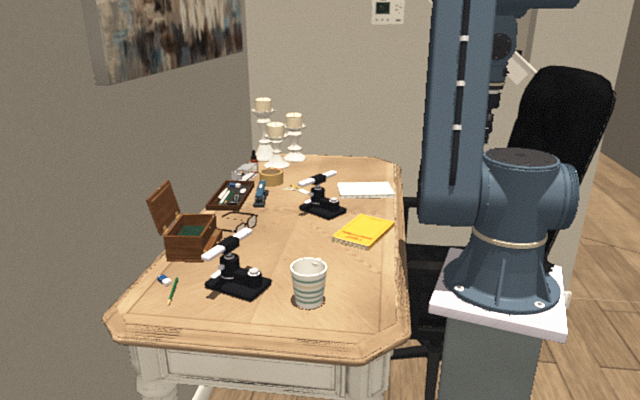

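The yellow paperback (330,233 in the top view) lies in front of the right-hand light: its head is at about (368,165) and its button at (358,183). The mug stands in front of the left light. Next I measure the right-hand light from both views.

```bash
cat > h.py <<'E'
import numpy as np, cv2
from scipy.spatial.transform import Rotation as R
from rig import r, imaging
def rot(q): return R.from_quat([q[1],q[2],q[3],q[0]]).as_matrix()
def ray(f,u,v):
    d=rot(f["attitude"])@np.array([(u-f["cx"])/f["fx"],(v-f["cy"])/f["fy"],1]); return np.array(f["eye"]),d
def plane(f,u,v,z):
    e,d=ray(f,u,v); return e+d*(z-e[2])/d[2]
def proj(f,p):
    c=rot(f["attitude"]).T@(np.array(p)-f["eye"]); return f["fx"]*c[0]/c[2]+f["cx"],f["fy"]*c[1]/c[2]+f["cy"]
def tri(f,a,g,b):
    e1,d1=ray(f,*a); e2,d2=ray(g,*b)
    t=np.linalg.lstsq(np.c_[d1,-d2],e2-e1,rcond=None)[0]
    p,q=e1+t[0]*d1,e2+t[1]*d2; return (p+q)/2,np.linalg.norm(p-q)
def blobs(f,x0,y0,x1,y1,lo,sat=60):
    im=f["pixels"][y0:y1,x0:x1]; hsv=cv2.cvtColor(im,cv2.COLOR_RGB2HSV)
    m=((hsv[...,2]>lo)&(hsv[...,1]<sat)).astype(np.uint8)
    n,l,s,c=cv2.connectedComponentsWithStats(m)
    return [(int(s[i,4]),np.round(c[i]+[x0,y0],1),s[i,:4]+[x0,y0,0,0]) for i in range(1,n) if s[i,4]>5]
E
python3 - <<'E'
from h import *
f=imaging.grab_frame("top"); g=imaging.grab_frame("side")
for b in blobs(f,325,140,402,205,140): print("top",b)
for b in blobs(g,290,162,350,222,140): print("side",b)
a=cv2.resize(f["pixels"][145:205,330:405],None,fx=8,fy=8,interpolation=2)[:480,:600]
cv2.imwrite("pics/topc.png",a[:,:,::-1])
b=cv2.resize(g["pixels"][162:222,290:350],None,fx=8,fy=8,interpolation=2)
cv2.imwrite("pics/sidec.png",b[:,:,::-1])
E
```

```text
top (188, array([351. , 158.5]), array([341, 152,  21,  14]))
top (82, array([368.9, 156.4]), array([362, 152,  15,   9]))
top (187, array([386.4, 170.1]), array([376, 163,  22,  14]))
top (84, array([359.6, 187.8]), array([355, 183,  10,  11]))
side (72, array([329.6, 173.1]), array([322, 170,  15,   8]))
side (98, array([305.9, 181.6]), array([298, 177,  17,  10]))
side (189, array([343.9, 189.5]), array([337, 182,  13,  17]))
side (11, array([292.4, 188.5]), array([290, 188,   6,   2]))
side (48, array([305. , 191.6]), array([298, 189,  15,   8]))
side (39, array([333.2, 199.5]), array([329, 197,   9,   6]))
side (24, array([307.2, 201. ]), array([304, 199,   7,   5]))
```

View pics/topc.png

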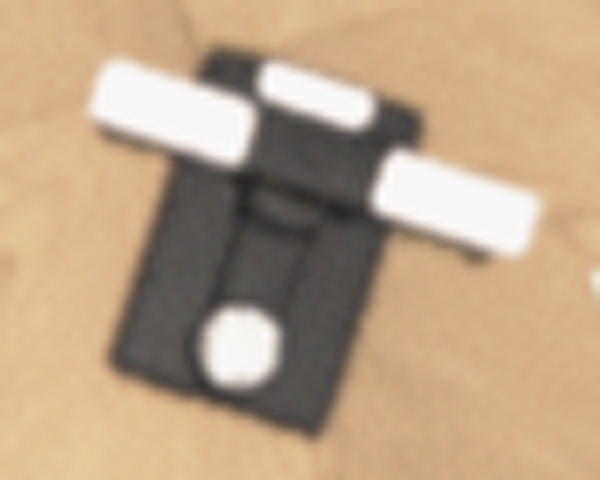

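View pics/sidec.png

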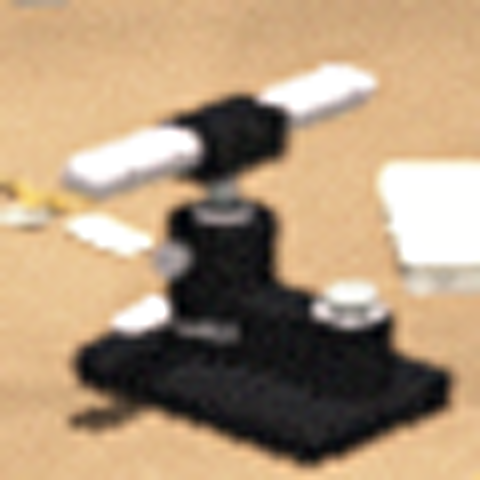

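The top crop shows the button disc at (359.6,187.8). The bar halves are at (351,158.5) and (386.4,170.1), with the black block between them. The side crop shows the same light with the button at (333,199).

```bash
python3 - <<'E'
from h import *
f=imaging.grab_frame("top"); g=imaging.grab_frame("side")
L=plane(f,351,158.5,117); Rr=plane(f,386.4,170.1,117); B=plane(f,359.6,187.8,60)
H=(L+Rr)/2; d=L-Rr; d/=np.linalg.norm(d); yaw=np.arctan2(-d[0],d[1])
print("bar halves",L,Rr,np.linalg.norm(L-Rr),"head",H,"yaw deg",np.degrees(yaw))
print("button",B,"dist",np.linalg.norm((B-H)[:2]),"dir",np.degrees(np.arctan2(*(H-B)[1::-1])))
print("tri button",tri(f,(359.6,187.8),g,(333.5,199.3)))
print("tri barL",tri(f,(351,158.5),g,(305.9,181.6)),"R",tri(f,(386.4,170.1),g,(329.6,173.1)))
s=r.observe(); M=rot(s["tool_rot"]); print(M.round(3), s["ee_pos"])
E
```

```text
bar halves [ 639.71697898 -214.16555526  117.        ] [ 602.1697741  -322.53956586  117.        ] 114.69402237695054 head [ 620.94337654 -268.35256056  117.        ] yaw deg -19.10912901478155
button [ 552.97409839 -244.55013265   60.        ] dist 72.01651439912678 dir -19.299943844702252
tri button (array([ 552.18595029, -245.46389748,   55.03353904]), np.float64(2.4594262764969623))
tri barL (array([ 639.03567493, -214.58185262,  115.95898139]), np.float64(1.771240219677909)) R (array([ 599.53905974, -323.3277459 ,  117.85875471]), np.float64(5.388804405459098))
[[ 0.971  0.238 -0.   ]
 [ 0.238 -0.971  0.   ]
 [-0.    -0.    -1.   ]] [ 119.21456786 -485.46048767  231.1431842 ]
```

Everything agrees: the button-to-head distance is 72.0 mm (given 72), and the button and bar directions agree at -19.2°. I move over the button at height with the fingers shut.

```bash
python3 -m crank '[0.19,-0.05,0,0,0,-0.13,0, 0.38,-0.1,0,0,0,-0.25,0, 0.57,-0.155,0,0,0,-0.38,0, 0.76,-0.21,0,0,0,-0.5,0, 0.957,-0.26,0,0,0,-0.63,0]' 20
python3 - <<'E'
from h import *
s=r.observe(); M=rot(s["tool_rot"]); print(s["ee_pos"], (M.T@(np.array([553,-244.8,130])-s["ee_pos"])/250).round(3), np.degrees(np.arctan2(M[1,1],M[0,1])), M[2,2])
E
```

```text
clock: 0.8
ee_pos: [336.8, -364.4, 231.5]
tool_rot: [0.0, 0.932, 0.361, 0.0]
wrist_force: [0.6, -2.0, 0.4]
opening: 12.0
finger_force: 0.0
[ 336.78310322 -364.40956879  231.48160236] [0.961 0.229 0.406] -47.642028814647986 -0.9999999373279375
```

```bash
python3 -m crank '[0.18,0.045,0,0,0,-0.13,0, 0.36,0.09,0,0,0,-0.26,0, 0.55,0.13,0.05,0,0,-0.39,0, 0.75,0.18,0.15,0,0,-0.52,0, 0.961,0.229,0.27,0,0,-0.63,0]' && python3 -m crank '[0,0,0,0,0,0,0, 0,0,0.03,0,0,0,0, 0,0,0.06,0,0,0,0, 0,0,0.1,0,0,0,0, 0,0,0.135,0,0,0,0]'
python3 - <<'E'
from h import *
s=r.observe(); M=rot(s["tool_rot"]); print(s["ee_pos"], (M.T@(np.array([553,-244.8,65])-s["ee_pos"])/250).round(3), np.degrees(np.arctan2(M[1,1],M[0,1])), M[2,2])
g=imaging.grab_frame("side");cv2.imwrite("pics/s1.png",cv2.resize(g["pixels"][120:240,240:400],None,fx=5,fy=5,interpolation=2)[:,:,::-1])
E
```

```text
clock: 1.3
ee_pos: [539.0, -254.0, 172.7]
tool_rot: [0.001, 0.815, 0.579, 0.0]
wrist_force: [0.2, -1.2, 0.9]
opening: -0.0
finger_force: 0.0
clock: 1.8
ee_pos: [536.5, -255.9, 138.9]
tool_rot: [0.0, 0.817, 0.577, 0.0]
wrist_force: [0.8, -1.1, 0.1]
opening: -0.2
finger_force: 0.0
[ 536.48130676 -255.86571571  138.85409917] [0.064 0.047 0.295] -19.589468473006022 -0.9999999175280624
```

View pics/s1.png

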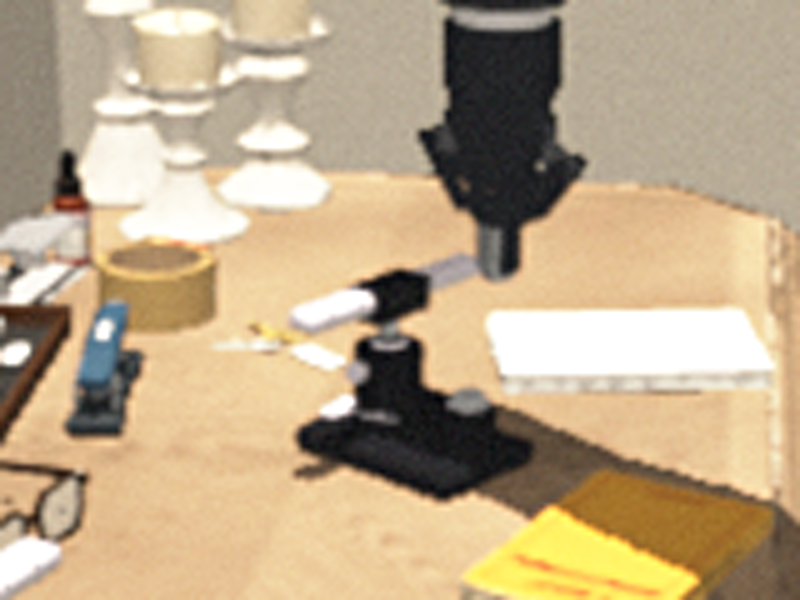

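The side view shows the shut tip just ahead of the head, with the button below it at crop (468,400). The knuckles are about 100 mm wide along the light's x, leaving only about 5 mm to the head. I turn the gripper 90° for the press.

```bash
python3 -m crank '[0.02,0.01,0,0,0,-0.19,0, 0.04,0.02,0,0,0,-0.38,0, 0.064,0.03,0,0,0,-0.57,0, 0.064,0.04,0,0,0,-0.76,0, 0.064,0.047,0,0,0,-0.95,0]' >/dev/null&& python3 -m crank '[0,0,0,0,0,-0.19,0, 0,0,0,0,0,-0.38,0, 0,0,0,0,0,-0.57,0, 0,0,0,0,0,-0.76,0, 0,0,0,0,0,-1,0]'
python3 - <<'E'
from h import *
s=r.observe(); M=rot(s["tool_rot"]); print(s["ee_pos"], (M.T@(np.array([553,-244.8,70])-s["ee_pos"])/250).round(3), np.degrees(np.arctan2(M[1,1],M[0,1])), M[2,2],s["joint_positions"])
E
```

```text
clock: 2.85
ee_pos: [553.2, -244.4, 139.3]
tool_rot: [0.0, 0.205, 0.979, -0.0]
wrist_force: [-0.4, 0.5, -0.8]
opening: 0.0
finger_force: 0.0
[ 553.21050919 -244.38709602  139.34703934] [ 0.    -0.002  0.277] 66.34953600875889 -0.9999999910947533 [-4.15990805e-01  4.58757082e-01  7.77459198e-02  1.18965286e+00
  1.74655868e-05 -3.21233640e-03]
```

```bash
python3 -m crank '[0,0,0.08,0,0,0,0, 0,0,0.16,0,0,0,0, 0,0,0.24,0,0,0,0, 0,0,0.285,0,0,0,0, 0,0,0.285,0,0,0,0]'; python3 -m crank '[0,0,0.01,0,0,0,0, 0,0,0.02,0,0,0,0, 0,0,0.028,0,0,0,0, 0,0,0.036,0,0,0,0, 0,0,0.036,0,0,0,0]'
```

```text
clock: 3.35
ee_pos: [552.5, -243.9, 66.8]
tool_rot: [-0.001, 0.208, 0.978, 0.0]
wrist_force: [-0.9, -0.8, 0.6]
opening: -0.1
finger_force: 0.0
clock: 3.85
ee_pos: [553.8, -244.2, 59.2]
tool_rot: [0.0, 0.208, 0.978, -0.0]
wrist_force: [1.9, -0.7, 1.0]
opening: -0.1
finger_force: 0.8
```

```bash
python3 -m crank '[0,0,0.006,0,0,0,0, 0,0,0.012,0,0,0,0, 0,0,0.018,0,0,0,0, 0,0,0.022,0,0,0,0, 0,0,0.022,0,0,0,0]'
python3 - <<'E'
from h import *
f=imaging.grab_frame("top"); g=imaging.grab_frame("side")
for b in blobs(g,290,150,345,222,140): print("side",b)
E
```

```text
clock: 4.35
ee_pos: [553.8, -244.2, 53.6]
tool_rot: [0.0, 0.208, 0.978, -0.0]
wrist_force: [1.6, -1.8, 5.0]
opening: -0.2
finger_force: 2.4
side (254, array([301.8, 154.4]), array([290, 150,  33,  12]))
side (43, array([333.6, 150.8]), array([325, 150,  18,   3]))
side (95, array([305.3, 179. ]), array([297, 176,  18,   8]))
side (13, array([317.5, 184.1]), array([316, 182,   4,   5]))
side (83, array([341.7, 190.6]), array([338, 182,   7,  17]))
side (12, array([292.5, 188.5]), array([290, 188,   6,   2]))
side (53, array([305. , 191.6]), array([298, 188,  15,   9]))
side (6, array([317.5, 188.7]), array([315, 188,   6,   2]))
side (25, array([307.2, 201. ]), array([304, 199,   7,   5]))
```

The button was pressed about 6 mm at 5 N, and the bar rose about 2.6 px (8–9 mm): the light has popped. I retract, turn back and open.

```bash
python3 -m crank '[0,0,-0.1,0,0,0,0, 0,0,-0.25,0,0,0,0, 0,0,-0.4,0,0,0.1,0, 0,0,-0.52,0,0,0.25,0, 0,0,-0.52,0,0,0.43,30]' >/dev/null && python3 -m crank '[0,0,0,0,0,0.19,100, 0,0,0,0,0,0.38,100, 0,0,0,0,0,0.57,100, 0,0,0,0,0,0.76,100, 0,0,0,0,0,0.94,100]' >/dev/null;  python3 -m crank '[0,0,0,0,0,0.19,100, 0,0,0,0,0,0.38,100, 0,0,0,0,0,0.54,100, 0,0,0,0,0,0.54,100, 0,0,0,0,0,0.54,100]'
python3 - <<'E'
from h import *
f=imaging.grab_frame("top"); g=imaging.grab_frame("side")
for b in blobs(g,290,150,345,222,140): print("side",b)
for b in blobs(f,325,130,402,205,140): print("top",b)
s=r.observe(); M=rot(s["tool_rot"]); H=np.array([621,-268.3,180])
print(s["ee_pos"], (M.T@(H-s["ee_pos"])/250).round(3), np.degrees(np.arctan2(M[1,1],M[0,1])), M[2,2])
for z in (111,117,123,126,129,135): print(z, proj(g,[639.4,-214.4,z+6]))
cv2.imwrite("pics/s2.png",cv2.resize(g["pixels"][120:240,240:400],None,fx=5,fy=5,interpolation=2)[:,:,::-1])
E
```

```text
clock: 5.95
ee_pos: [553.2, -243.9, 183.2]
tool_rot: [-0.0, 0.818, 0.576, -0.0]
wrist_force: [-0.8, -0.1, 1.0]
opening: 85.8
finger_force: 0.0
side (241, array([300.8, 154.5]), array([290, 150,  30,  12]))
side (75, array([334., 152.]), array([327, 150,  16,   5]))
side (52, array([330.2, 170.9]), array([325, 168,  12,   7]))
side (96, array([305.5, 178.9]), array([297, 175,  18,   9]))
side (12, array([317.2, 183.9]), array([316, 182,   4,   5]))
side (107, array([341.2, 189. ]), array([337, 182,   8,  17]))
side (11, array([292.3, 188.5]), array([290, 188,   6,   2]))
side (51, array([305. , 191.6]), array([298, 189,  15,   8]))
side (15, array([307.1, 201.4]), array([304, 200,   7,   4]))
top (6, array([400.7, 135.8]), array([400, 134,   2,   4]))
top (1588, array([376. , 164.7]), array([346, 136,  56,  63]))
top (127, array([348.1, 157. ]), array([341, 152,  15,  11]))
top (652, array([378., 193.]), array([359, 178,  42,  27]))
top (13, array([400.4, 201.8]), array([399, 198,   3,   7]))
[ 553.37480628 -243.95829391  183.37939487] [-0.     0.287  0.013] -19.73297309061721 -0.99999989558358
111 (np.float64(305.5092411607975), np.float64(181.28087557784912))
117 (np.float64(305.49362384718034), np.float64(179.57127929098343))
123 (np.float64(305.47796231275845), np.float64(177.8568422404904))
126 (np.float64(305.4701149040108), np.float64(176.99780199929768))
129 (np.float64(305.46225636944695), np.float64(176.13754383710994))
135 (np.float64(305.4465058280931), np.float64(174.41336337465287))
```

View pics/s2.png

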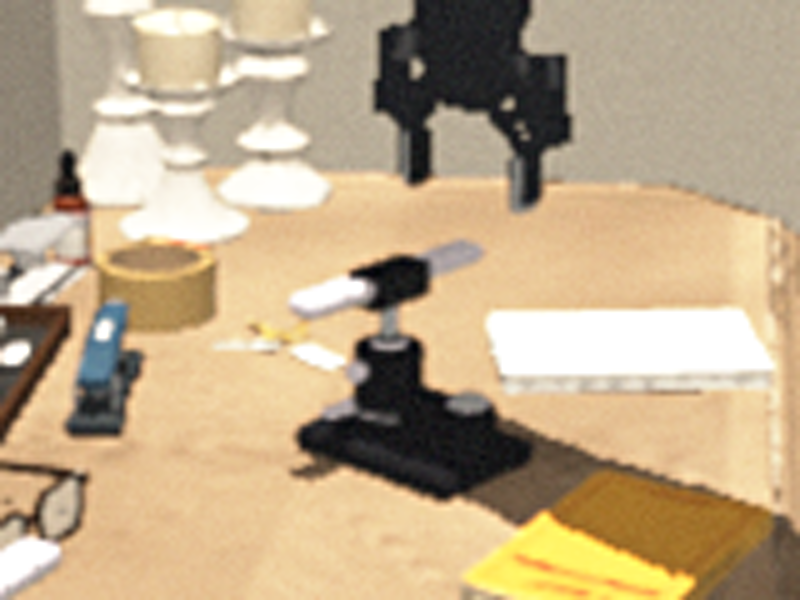

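The head has risen to about z 121, and the gripper is open and aligned above it. I move across and descend.

```bash
python3 -m crank '[0,0.1,0,0,0,0,100, 0,0.2,0,0,0,-0.01,100, 0,0.287,0,0,0,-0.01,100, 0,0.287,0,0,0,-0.01,100, 0,0.287,0,0,0,-0.01,100]' 
python3 - <<'E'
from h import *
s=r.observe(); M=rot(s["tool_rot"]); H=np.array([621,-268.3,101])
print(s["ee_pos"], (M.T@(H-s["ee_pos"])/250).round(3), np.degrees(np.arctan2(M[1,1],M[0,1])), M[2,2])
E
```

```text
clock: 6.55
ee_pos: [620.8, -268.4, 183.0]
tool_rot: [-0.0, 0.816, 0.578, -0.0]
wrist_force: [0.4, 1.0, 0.7]
opening: 85.1
finger_force: 0.0
[ 620.81533882 -268.41951201  182.98542269] [0.001 0.001 0.328] -19.374016029894836 -0.9999996320844625
```

```bash
python3 -m crank '[0,0,0.08,0,0,0,100, 0,0,0.16,0,0,0,100, 0,0,0.24,0,0,0,100, 0,0,0.328,0,0,0,100, 0,0,0.328,0,0,0,100]'; python3 -m crank '[0,0,0,0,0,0,50, 0,0,0,0,0,0,40, 0,0,0,0,0,0,35, 0,0,0,0,0,0,20, 0,0,0,0,0,0,20]' 40;python3 -m crank '[0,0,0,0,0,0,10, 0,0,0,0,0,0,0, 0,0,0,0,0,0,0, 0,0,0,0,0,0,0, 0,0,0,0,0,0,0]' 40
```

```text
clock: 7.05
ee_pos: [618.7, -267.6, 99.1]
tool_rot: [-0.002, 0.816, 0.578, -0.001]
wrist_force: [0.6, 0.5, -1.1]
opening: 85.3
finger_force: 0.0
clock: 7.55
ee_pos: [621.0, -268.5, 102.0]
tool_rot: [0.0, 0.816, 0.577, 0.0]
wrist_force: [-2.6, 0.0, 2.1]
opening: 29.1
finger_force: 45.4
clock: 8.05
ee_pos: [621.0, -268.5, 101.6]
tool_rot: [0.0, 0.816, 0.577, 0.0]
wrist_force: [-1.6, 1.1, 2.3]
opening: 29.4
finger_force: 45.4
```

Gripped at 29.4 mm with little side force. I draw the mast up slowly, watching the force.

```bash
python3 -m crank '[0,0,-0.04,0,0,0,0, 0,0,-0.08,0,0,0,0, 0,0,-0.12,0,0,0,0, 0,0,-0.16,0,0,0,0, 0,0,-0.16,0,0,0,0]' 60; python3 -m crank '[0,0,-0.04,0,0,0,0, 0,0,-0.08,0,0,0,0, 0,0,-0.12,0,0,0,0, 0,0,-0.16,0,0,0,0, 0,0,-0.18,0,0,0,0]'; python3 -m crank '[0,0,-0.02,0,0,0,0, 0,0,-0.03,0,0,0,0, 0,0,-0.04,0,0,0,0, 0,0,-0.05,0,0,0,0, 0,0,-0.06,0,0,0,0]'
```

```text
clock: 8.55
ee_pos: [621.1, -268.5, 143.3]
tool_rot: [0.0, 0.816, 0.577, 0.0]
wrist_force: [-4.3, 1.1, -2.0]
opening: 29.1
finger_force: 62.3
clock: 9.05
ee_pos: [621.0, -268.5, 187.7]
tool_rot: [0.0, 0.816, 0.577, 0.0]
wrist_force: [-2.0, 0.4, -5.9]
opening: 28.9
finger_force: 61.7
clock: 9.55
ee_pos: [620.9, -268.5, 201.6]
tool_rot: [-0.0, 0.816, 0.577, -0.0]
wrist_force: [0.0, -0.6, -6.0]
opening: 29.1
finger_force: 61.7
```

```bash
python3 - <<'E'
from h import *
s=r.observe(); print(s["ee_pos"],s["wrist_force"],s["opening"])
g=imaging.grab_frame("side")
for z in (205,215,220,225,231): print(z, proj(g,[621,-268.3,z]))
cv2.imwrite("pics/s3.png",cv2.resize(g["pixels"][120:240,240:400],None,fx=5,fy=5,interpolation=2)[:,:,::-1])
E
```

```text
[ 620.91064514 -268.46416905  201.56026751] [ 0.04126725 -0.61749889 -5.98644336] 29.116954602184297
205 (np.float64(316.9802089020503), np.float64(152.15959267886166))
215 (np.float64(316.98120549574173), np.float64(149.25105076716906))
220 (np.float64(316.98170555015736), np.float64(147.79165037301243))
225 (np.float64(316.98220678180326), np.float64(146.328814252322))
231 (np.float64(316.9828098195837), np.float64(144.56885864160034))
```

View pics/s3.png

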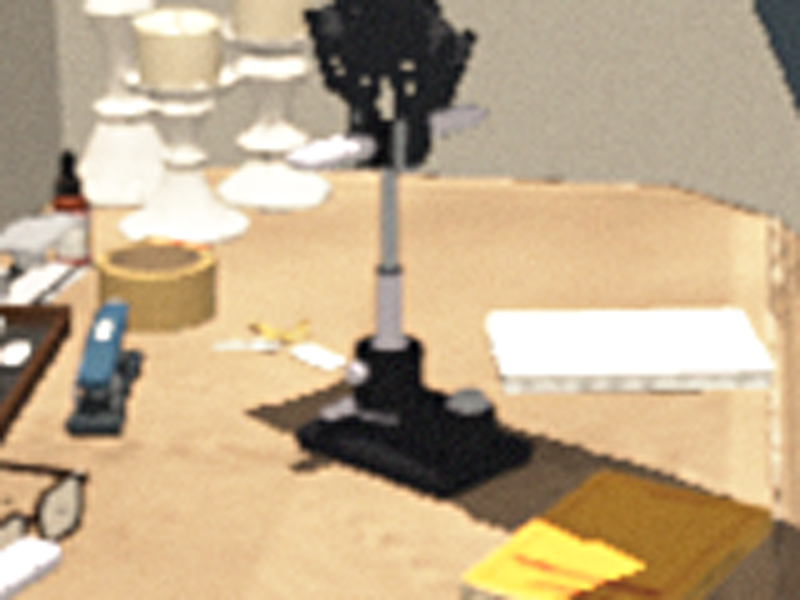

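Both tubes are drawing: the thick tube is partly out (crop rows 265–345), and the head is still in the grip. I go on gently to the end stop.

```bash
python3 -m crank '[0,0,-0.008,0,0,0,0, 0,0,-0.016,0,0,0,0, 0,0,-0.024,0,0,0,0, 0,0,-0.03,0,0,0,0, 0,0,-0.03,0,0,0,0]' 80; python3 -m crank '[0,0,-0.003,0,0,0,0, 0,0,-0.006,0,0,0,0, 0,0,-0.009,0,0,0,0, 0,0,-0.012,0,0,0,0, 0,0,-0.012,0,0,0,0]'
```

```text
clock: 10.1
ee_pos: [621.0, -268.5, 209.4]
tool_rot: [0.0, 0.816, 0.577, 0.0]
wrist_force: [-1.6, 1.5, -2.2]
opening: 28.7
finger_force: 82.4
clock: 10.6
ee_pos: [621.0, -268.5, 212.2]
tool_rot: [0.0, 0.816, 0.577, 0.0]
wrist_force: [-2.4, 0.4, -4.6]
opening: 28.6
finger_force: 82.0
```

```bash
python3 -m crank '[0,0,-0.003,0,0,0,0, 0,0,-0.006,0,0,0,0, 0,0,-0.009,0,0,0,0, 0,0,-0.012,0,0,0,0, 0,0,-0.012,0,0,0,0]'
```

```text
clock: 11.1
ee_pos: [620.7, -268.4, 213.0]
tool_rot: [-0.001, 0.816, 0.577, -0.001]
wrist_force: [4.0, -3.1, -29.4]
opening: 28.7
finger_force: 82.2
```

The force jumped to 29 N at TCP 213, so this is the second stop. I ease off 1 mm while keeping tension, then check.

```bash
python3 -m crank '[0,0,0.004,0,0,0,0, 0,0,0.004,0,0,0,0, 0,0,0.004,0,0,0,0, 0,0,0.004,0,0,0,0, 0,0,0.004,0,0,0,0]'
python3 - <<'E'
from h import *
f=imaging.grab_frame("top");g=imaging.grab_frame("side")
print(blobs(g,285,125,340,160,135)); 
for z in (111,221,226,231): print(z, proj(g,[639.4,-214.4,z+6]))
s=r.observe(); print(s["clock"],s["ee_pos"],s["wrist_force"])
cv2.imwrite("pics/s4.png",cv2.resize(g["pixels"][100:360,190:400],None,fx=2.3,fy=2.3,interpolation=2)[:,:,::-1])
E
```

```text
clock: 11.6
ee_pos: [620.7, -268.4, 213.0]
tool_rot: [-0.001, 0.816, 0.577, -0.0]
wrist_force: [2.4, -1.0, -27.2]
opening: 28.4
finger_force: 82.5
[(1160, array([308.3, 143.7]), array([285, 125,  55,  35])), (19, array([316.9, 136. ]), array([316, 133,   3,   7]))]
111 (np.float64(305.5092411607975), np.float64(181.28087557784912))
221 (np.float64(305.2157312293869), np.float64(149.1509266506703))
226 (np.float64(305.20201882738775), np.float64(147.64985725317572))
231 (np.float64(305.1882732234454), np.float64(146.14515330493458))
11.7 [ 620.72548866 -268.38120103  212.96910436] [  2.45128198  -1.23671211 -27.25742667]
```

View pics/s4.png

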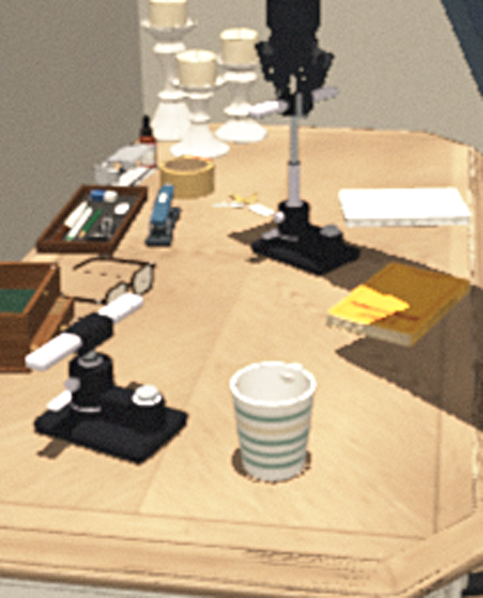

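The light stands fully drawn. Its bar's near half is at about row 147, against 146 predicted for full extension. The tension is steady at 27 N, and the other light, the book and the mug are undisturbed.

```bash
python3 -c "
from rig import r
print(r.job_done())"
```

```text
the job is handed in; nothing more can be done
None
```

The light behind the paperback popped free and is drawn out to its second stop, still held there at a steady 27 N upward pull; the other light is still down, and the book and mug look undisturbed in the last side view.

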